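Gauge two bored bearing blocks

ROBOT

A 6-joint arm with a two-finger parallel gripper is mounted at the origin on the work surface. World frame = base frame: x ahead of the robot, y to its left, z up, the work surface at z = 0. Lengths are in mm, angles in rad, forces in N, time in s.
With the tool pointing down it reaches from about 400 to 925 mm from the base axis. Payload 12.5 kg.
Tool frame: the origin (TCP) lies at the very end of the fingers, on their centre line; the grasp point (between the pads) lies 19 mm behind it; z points along the fingers, y is the line along which they close (so a half turn about z gives the same grasp; the last joint's range is limited). The gripper opens to 95 mm and grips with 3 to 60 N. Pads are 20 mm wide; open, the fingers measure 119 mm over their backs; the gripper's body (75 mm by 180 mm) begins 59 mm behind the grasp point.
Start: joints at [1.224, 0.491, 1.559, -0, 1.092, -0.106], TCP at [149.031, 606.99, 214.661] pointing down, gripper open.
Joint ranges: [-3.1, 3.1], [-0.84, 2.19], [0.05, 2.79], [-1.13, 4.28], [0.06, 2.93], [-2.69, 2.69]. Speed limits (rad/s): [2.22, 2.22, 2.79, 3.14, 3.14, 3.14].

INTERFACE

Orientations are given as [roll, pitch, yaw] about the fixed x, y, z axes, in that order (R = Rz(yaw) Ry(pitch) Rx(roll)).
In Python, from cell import * gives the robot as it stands.
- The arm moves only by the tool jog_arm, never from a script. Its argument "targets" is a list of rows, each an object with "turn": the turn, a rotation vector about the world's x, y, z in degrees, a list of three; "slide": the shift along the world's x, y, z in mm, a list of three; "claw": the opening in per cent of the stroke, from 0 (shut) to 100 (fully open). In form: [{"turn": [wx, wy, wz], "slide": [x, y, z], "claw": claw}, ...]. A call has 1 to 5 rows; each row shifts and turns the commanded pose from where the row before left it; what a row does not reach is not made up. A row lasts 1/8 s, in which the tool goes at most 62.5 mm and 10.7 degrees, less where a joint would pass 70% of its speed; a pose out of reach is approached as far as the arm can. A call with a gripper value outside its range is refused whole. The fingers move at their own pace and stop on an object; the grip force is fixed at half the most. Time passes only in rows, so rows that do not move let the fingers close. It gives the time, the measured TCP pose, the force, the opening and the grip force at its end, in the units of the state.
- state(): the state, without advancing time (a new reading comes with each control period).
- read_camera(name): name is "scene" or "side" or "wrist"; returns a dict with "frame" (420x560x3 uint8, blue, green, red), "mtx" (3x3 intrinsics, pixels), "R" (3x3) and "t" (3): a world point X has camera coordinates R X + t. Camera axes: x right, y down, z forward; pixel columns grow to the right and rows downward; lengths in mm; the calibration is good to about 2 mm. A picture is of the moment at which its call begins. There is no depth.
- job_done(): hands the job in; it is judged then, once.
Trained networks look in the newest picture that a camera, given by its name, has taken for a name from the list of things; names that differ only in an ending like _2 or _b are one class to them, and where a whole thing is asked for, a point or a joint stands for the part that bears it (a point fixed in the world has none). Each returns a list of dicts, best first, with "conf" (0 to 1); they miss things now and then, are a little off and sometimes report something else, mostly with a low value. They report only what shows in the picture. A call takes as long as a camera call.
- look_for(query, camera): "xy" ([column, row] in pixels, amid what is visible of it).
The state is a dict: "t": time; "joints": joint angles; "qvel": joint speeds; "tau": joint torques, N m; "eef_pos": TCP position; "tcp_rot": TCP orientation; "ft_force": force on the tool from outside, world axes, zero at the start; "moment": the same for the moment, N m; "opening": opening from 0.0 (shut) to 1.0 (fully open); "grip_force": force on a finger pad.
Only numpy, scipy, OpenCV 4.12 (cv2) and the standard library are available. Lean on these libraries where they do the work, as an engineer would, in place of code of your own. Each camera call takes 0.05 s, during which the arm holds its last target. There are 200 camera calls.

TASK

Two aluminium bearing blocks stand on the bench, but only one of them is bored to size. Try the plug gauge in their bores, without forcing it, to find the block that it passes into right up to its shoulder, and leave the gauge standing in that block, where the block is. Then put the undersize block flat in the grey rework tray; do not disturb the other things on the bench.

Things in the scene. Friction and masses are not known exactly. Their poses are not given: they have to be found in the camera images.
- gauge: Go plug gauge, 130 mm long, 0.3 kg, upright in the stand. Origin: centre of the plug's lower end; z up the axis. From the origin up: steel plug, 30 mm diameter, 0-36 mm (lowest 3 mm taper to 24 mm diameter); dark shoulder disc, 44 mm diameter, 36-42 mm; round aluminium handle with dark bands, 26 mm diameter, 42-130 mm, to grip. Round: its yaw means nothing.
- stand: Dark wooden block 80 x 80 x 45 mm high, fixed to the bench, with a blind round socket of 40 mm diameter in its top, 30 mm deep. Origin at the centre of its underside (bench level), under the socket; z up. The gauge starts loosely in it, its plug's end on the socket's floor 15 mm above the bench.
- block_a: One of two outwardly alike loose aluminium bearing blocks, 0.34-0.55 kg. 111 mm long (its x), 50 mm wide (its y): a middle part 60 x 50 x 40 mm high with a central vertical through bore, and a foot 16 mm high at each end. Origin: centre of the underside, on the bore's axis; z up. Bore mouth 40 mm above it, 2 mm chamfer. Can be gripped from above across the 50 mm width.
- block_b: The other block, like block_a but for the bore. One block's bore is 33 mm in diameter and takes the gauge until its shoulder rests on the block's top; the other's is 28 mm and stops the plug within about 5 mm of the mouth. Names tell nothing: find out with the gauge. The blocks' places are swapped at random.
- tray: Rework tray: grey plastic open tray, 210 mm along its x, 170 mm along its y, 35 mm high, walls and floor 5 mm thick, fixed to the bench. Origin at the centre of its underside; z up.
- oil: Bystander: white oil bottle, 60 mm diameter, 150 mm high, standing. Origin at the centre of its underside.
- mallet: Bystander: hammer, 200 mm long, lying on the bench, to the left of the blocks.
- paste: Bystander: steel can, 68 mm diameter, 60 mm high, standing. Origin at the centre of its underside.

How it is judged (in metres and radians):
On the way:
1. the gauge is in a bore up to its shoulder, with both blocks flat on the bench (((z of gauge in the frame of block_a between -0.005 and 0.01 m and horizontal distance between gauge and block_a below 0.006 m and angle between the z axis of gauge and the z axis of block_a, either way round below 0.12 rad) or (z of gauge in the frame of block_b between -0.005 and 0.01 m and horizontal distance between gauge and block_b below 0.006 m and angle between the z axis of gauge and the z axis of block_b, either way round below 0.12 rad)) and height (world z) of each of block_a, block_b below 0.0045 m and angle between each of block_a, block_b's own z axis and vertical below 0.08 rad), for 0.2 s.
At the end, for the whole second after the job is handed in: The gauge stands in one block's bore, its shoulder within 6 mm of the block's top, axis within 6 mm and 0.12 rad of the bore's; that block is flat on the bench within 40 mm of its start; the other block lies flat on the tray's floor; all at rest (((z of gauge in the frame of block_a between -0.005 and 0.01 m and horizontal distance between gauge and block_a below 0.006 m and angle between the z axis of gauge and the z axis of block_a, either way round below 0.12 rad and height (world z) of block_a below 0.0045 m and angle between each of block_a, block_b's own z axis and vertical below 0.08 rad and distance of block_a from where it was at the start of the episode below 0.04 m and x of block_b in the frame of tray between -0.08 and 0.08 m and y of block_b in the frame of tray between -0.065 and 0.065 m and z of block_b in the frame of tray between 0.002 and 0.009 m) or (z of gauge in the frame of block_b between -0.005 and 0.01 m and horizontal distance between gauge and block_b below 0.006 m and angle between the z axis of gauge and the z axis of block_b, either way round below 0.12 rad and height (world z) of block_b below 0.0045 m and angle between each of block_b, block_a's own z axis and vertical below 0.08 rad and distance of block_b from where it was at the start of the episode below 0.04 m and x of block_a in the frame of tray between -0.08 and 0.08 m and y of block_a in the frame of tray between -0.065 and 0.065 m and z of block_a in the frame of tray between 0.002 and 0.009 m)) and linear speed of each of gauge, block_a, block_b below 0.02 m/s); the robot touches nothing.
It fails at once if the gauge is forced against a block with more than 80 N (contact force between gauge and block_a above 80 N or contact force between gauge and block_b above 80 N).
It fails at once if a bystander (oil bottle, hammer, can) is moved by more than 30 mm (distance of any of oil, mallet, paste from where it was at the start of the episode above 0.03 m).
It also fails if it takes over 67 s, if anything falls off the work surface, if the arm or the gripper's body presses on something with over 40 N, if the wrist force passes 120 N, or if a joint passes its speed limit or range.

## Working session

There is one attempt and no reset: what is moved stays moved. The work goes in short steps, Python scripts to look and compute and a tool call to move; the robot and the scene stay as the last step left them, time stands still between calls to the robot, and variables do not carry over. Pictures are saved under pics/ and viewed, at most 10 in all, crops included, and the job is handed in when it is done.

Besides the shell and the picture viewer there is one more tool, called in YAML: its name, and indented under it one key for each argument. jog_arm: Moves the arm, as the interface text tells. Its arguments: {"type":"object","properties":{"targets":{"type":"array","items":{"type":"object","properties":{"turn":{"type":"array","items":{"type":"number"}},"slide":{"type":"array","items":{"type":"number"}},"claw":{"type":"number"}}}}},"required":["targets"]}

```bash
mkdir -p pics; cat > h.py <<'E'
from cell import *
import numpy as np, cv2
def ray(c,uv):
    d=np.linalg.inv(c["mtx"])@np.array([uv[0],uv[1],1.]); R=np.array(c["R"]);t=np.array(c["t"]).ravel()
    return -R.T@t, R.T@d
def onz(c,uv,z):
    o,d=ray(c,uv); return o+d*(z-o[2])/d[2]
def proj(c,X):
    p=c["mtx"]@(np.array(c["R"])@np.array(X,float)+np.array(c["t"]).ravel()); return p[:2]/p[2]
E
python3 - <<'E'
from h import *
np.set_printoptions(precision=1,suppress=True)
s=state();print(s)
for n in ["scene","side","wrist"]:
    c=read_camera(n); cv2.imwrite(f"pics/{n}0.png",c["frame"])
    print(n,ray(c,(280,210)))
    for q,z in [("gauge",90),("stand",45),("block_a",40),("tray",5),("oil",75),("mallet",10),("paste",60)]:
        for r in look_for(q,n)[:3]: print(q,r["conf"],np.array(r["xy"]),onz(c,r["xy"],z))
E
```

```text
{'t': 0.0, 'joints': array([ 1.2,  0.5,  1.6,  0. ,  1.1, -0.1]), 'qvel': array([ 0., -0.,  0.,  0.,  0., -0.]), 'tau': array([ -0. , -61.3, -25.8,   0.1,   0. ,  -0. ]), 'eef_pos': array([148.9, 606.7, 214. ]), 'tcp_rot': array([-3.1, -0. ,  2.9]), 'ft_force': array([ 0.5,  0.2, -0.3]), 'moment': array([ 0., -0., -0.]), 'grip_force': 0.0, 'opening': 0.9987373236090944}
scene (array([1245.8, -637. , 1004.3]), array([-0.5,  0.5, -0.7]))
gauge 0.56 [307.9 199.5] [663.2  48.8  90. ]
gauge 0.3 [365.8 174.4] [715.3 228.7  90. ]
stand 0.95 [305.4 217.4] [674.   28.4  45. ]
block_a 0.78 [272.4 177.5] [497.2  83.2  40. ]
tray 0.84 [129.6 278.9] [ 468.3 -396.6    5. ]
tray 0.3 [307.8 218.7] [658.2  57.    5. ]
oil 0.86 [370.2 173.9] [714.3 252.9  75. ]
paste 0.63 [245.  297.4] [ 746.9 -258.7   60. ]
paste 0.58 [201.6 219.8] [ 490.4 -172.7   60. ]
side (array([ 152.2, -787. ,  926.3]), array([ 0.4,  0.6, -0.7]))
gauge 0.87 [285.9 197.1] [652.2  45.6  90. ]
gauge 0.24 [266.5 162.2] [681.  228.9  90. ]
stand 0.6 [288.1 211.5] [652.4  28.7  45. ]
block_a 0.85 [258.  286.7] [ 446.4 -180.    40. ]
block_a 0.68 [218.  219.4] [450.5  97.8  40. ]
tray 0.96 [301.3 354.9] [ 460.5 -378.3    5. ]
tray 0.18 [217.9 220.4] [460.3 128.7   5. ]
oil 0.81 [270.  164.4] [695.2 230.8  75. ]
mallet 0.84 [196.7 149.8] [533.6 512.7  10. ]
mallet 0.59 [304.5 355.3] [ 464.9 -384.8   10. ]
paste 0.69 [363.3 264.7] [ 719.8 -256.1   60. ]
paste 0.48 [198.5 150.3] [517.4 436.1  60. ]
paste 0.18 [271.2 161.2] [717.  263.2  60. ]
wrist (array([ 73.4, 625.9, 385. ]), array([ 0.3, -0.1, -1. ]))
```

```bash
python3 -c "
import cv2,numpy as np
a=[cv2.imread(f'pics/{n}0.png') for n in ('scene','side')]
w=cv2.imread('pics/wrist0.png')
cv2.imwrite('pics/m0.png',cv2.resize(np.vstack([np.hstack(a),np.hstack([w,w*0])]),(800,600)))"
```

```text
(no output)
```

View pics/m0.png

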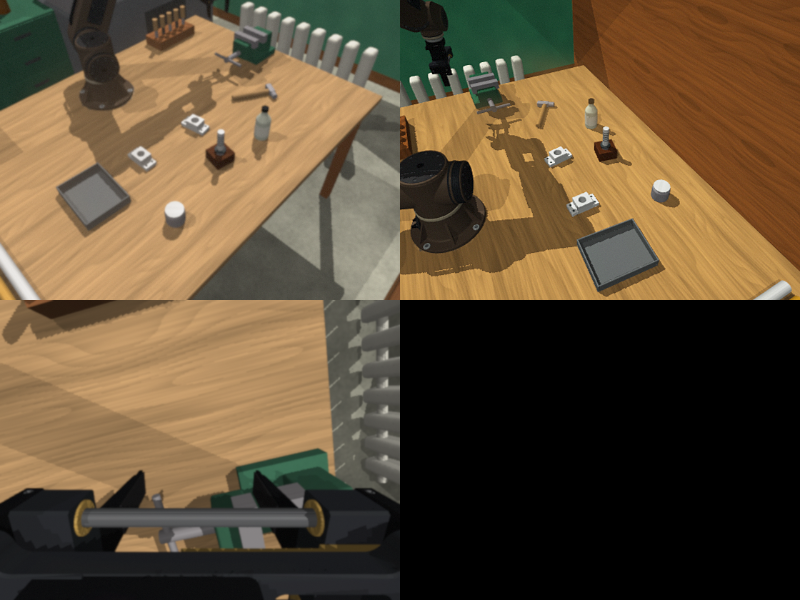

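The montage shows two blocks (scene about (272,175) and (201,220)), the gauge in its stand (scene about (308,205)), the tray, oil, can and mallet. I'll zoom in to measure them.

```bash
python3 - <<'E'
import cv2,numpy as np
T={"scene":[(243,154),(171,200),(279,172)],"side":[(188,199),(228,263),(258,173)]}
rows=[]
for n in T:
    im=cv2.imread(f"pics/{n}0.png"); r=[]
    for u,v in T[n]:
        t=cv2.resize(im[v:v+60,u:u+60],(264,264),interpolation=cv2.INTER_CUBIC)
        for k in range(0,60,10):
            cv2.line(t,(int(k*4.4),0),(int(k*4.4),5),(0,0,255),1);cv2.line(t,(0,int(k*4.4)),(5,int(k*4.4)),(0,0,255),1)
        r.append(t)
    rows.append(np.hstack(r))
cv2.imwrite("pics/z0.png",np.vstack(rows))
E
```

```text
(no output)
```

View pics/z0.png

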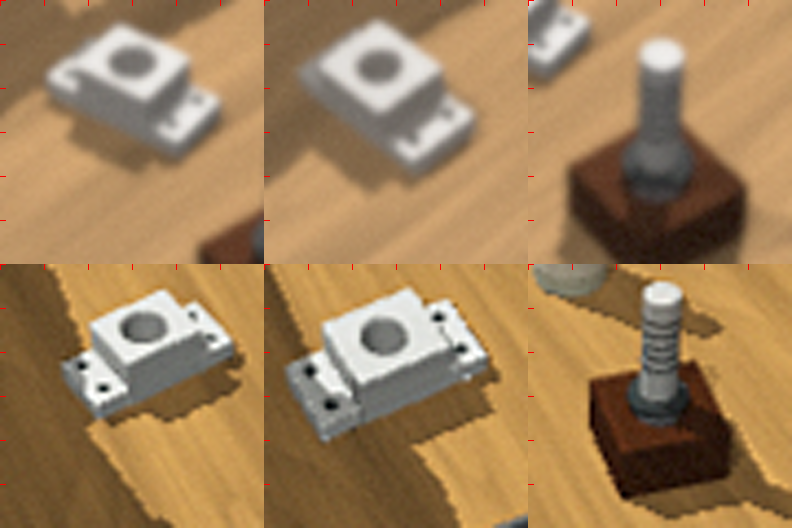

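```bash
python3 - <<'E'
from h import *
np.set_printoptions(precision=1,suppress=True)
A=read_camera("scene");B=read_camera("side")
T={"A":[(243,154),(171,200),(279,172)],"B":[(188,199),(228,263),(258,173)]}
def px(k,i,x,y): return (T[k][i][0]+(x-264*i)/4.4-.4, T[k][i][1]+(y-(264 if k=="B" else 0))/4.4-.4)
def tri(a,b):
    o1,d1=ray(A,a);o2,d2=ray(B,b);d1/=np.linalg.norm(d1);d2/=np.linalg.norm(d2)
    s=np.linalg.lstsq(np.c_[d1,-d2],o2-o1,rcond=None)[0]
    return (o1+d1*s[0]+o2+d2*s[1])/2, np.linalg.norm(o1+d1*s[0]-o2-d2*s[1])
for n,a,b,z in [("b1",px("A",0,133,62),px("B",0,144,327),40),("b2",px("A",1,380,67),px("B",1,384,337),40),("gtop",px("A",2,661,51),px("B",2,662,291),145)]:
    print(n,tri(a,b),onz(A,a,z),onz(B,b,z))
for i,L in [(0,[(83,366),(104,388),(193,314),(210,337)]),(1,[(311,371),(331,405),(438,317),(460,350)])]:
    P=np.array([onz(B,px("B",i,*q),16) for q in L]); d=P[2]+P[3]-P[0]-P[1]; w=P[1]+P[3]-P[0]-P[2]
    print(P.mean(0),np.degrees(np.arctan2(d[1],d[0])),np.degrees(np.arctan2(w[1],w[0])),d/2,w/2)
f=B["frame"]
# tray: corners by colour
for c,n in((A,"scene"),(B,"side")):
    im=c["frame"].astype(int); m=((im.max(2)-im.min(2)<22)&(im.max(2)<140)&(im.max(2)>40)).astype(np.uint8)
    x0,y0=[round(float(v)) for v in look_for("tray",n)[0]["xy"]]
    k,l,st,ce=cv2.connectedComponentsWithStats(m); r=cv2.minAreaRect(np.argwhere(l==l[y0,x0])[:,::-1].astype(np.float32)); print(n,st[l[y0,x0]],ce[l[y0,x0]])
    h=cv2.convexHull(np.argwhere(l==l[y0,x0])[:,::-1].astype(np.int32)); ap=cv2.approxPolyDP(h,6,True)[:,0]
    for q in ap: print(q,onz(c,q,35))
E
```

```text
b1 (array([467.2, 116.8,  40.7]), np.float64(5.009680863162809)) [468.4 114.2  40. ] [467.7 121.1  40. ]
b2 (array([ 449.8, -157.3,   39.9]), np.float64(4.524455164101407)) [ 451.3 -159.8   40. ] [ 449.9 -154.6   40. ]
gtop (array([662.3,  52.8, 148.6]), np.float64(5.124403441945353)) [661.4  52.5 145. ] [665.4  60.5 145. ]
[469.4 121.6  16. ] 9.206292595338166 -83.78055638410424 [87.7 14.2 -0. ] [  3.  -27.1  -0. ]
[ 451.2 -153.8   16. ] 1.0146202407729084 -89.52208968686712 [86.6  1.5 -0. ] [  0.2 -28.3  -0. ]
scene [  80  228  102   94 5191] [131.  273.7]
[181 282] [ 589.9 -324.1   35. ]
[124 321] [ 580.1 -478.8   35. ]
[ 80 262] [ 357.4 -459.5   35. ]
[136 228] [ 365.5 -298.1   35. ]
side [ 248  306  115  103 6864] [303.6 355.1]
[362 364] [ 559.5 -472.4   35. ]
[277 408] [ 346. -470.   35.]
[248 335] [ 365.1 -291.2   35. ]
[325 306] [ 570.  -305.6   35. ]
```

jog_arm:
  targets:
    - {"slide":[30,-50,0],"turn":[0,0,2.2],"claw":100}
    - {"slide":[30,-50,0],"turn":[0,0,2.2],"claw":100}
    - {"slide":[30,-50,0],"turn":[0,0,2.2],"claw":100}
    - {"slide":[30,-50,0],"turn":[0,0,2.2],"claw":100}
    - {"slide":[30,-50,0],"turn":[0,0,2.2],"claw":100}

```text
t: 2.02
eef_pos: [299.7, 355.4, 214.9]
tcp_rot: [3.141, 0.001, 3.094]
ft_force: [0.6, 0.7, 0.2]
opening: 0.997
grip_force: 0.0
```

jog_arm:
  targets:
    - {"slide":[30,-50,0],"turn":[0,0,2.2],"claw":100}
    - {"slide":[30,-50,0],"turn":[0,0,2.2],"claw":100}
    - {"slide":[30,-50,0],"turn":[0,0,2.2],"claw":100}
    - {"slide":[30,-50,0],"turn":[0,0,2.2],"claw":100}
    - {"slide":[0,0,0],"turn":[0,0,2.2],"claw":100}

```text
t: 2.65
eef_pos: [420.8, 154.0, 214.8]
tcp_rot: [-3.141, 0.001, -3.002]
ft_force: [-0.7, 0.6, 1.0]
opening: 0.998
grip_force: 0.0
```

```bash
python3 - <<'E'
from h import *
np.set_printoptions(precision=3,suppress=True)
s=state();print(s["t"],s["eef_pos"],s["tcp_rot"])
c=read_camera("wrist");cv2.imwrite("pics/w1.png",c["frame"])
for q,z in [("block_a",40),("gauge",90)]:
  for r in look_for(q,"wrist")[:3]: print(q,r["conf"],r["xy"],onz(c,r["xy"],z))
print(proj(c,[467,118,40]),proj(c,[662,53,145]),proj(c,s["eef_pos"]))
E
```

```text
2.65 [420.821 154.036 214.763] [-3.141  0.001 -3.002]
block_a 0.84 [246.0, 213.6] [452.251 118.737  40.   ]
block_a 0.81 [31.1, 175.2] [ 440.297 -137.472   40.   ]
gauge 0.84 [183.6, 339.9] [603.995  65.41   90.   ]
[244.118 224.803] [153.431 419.539] [278.093 253.986]
```

View pics/w1.png

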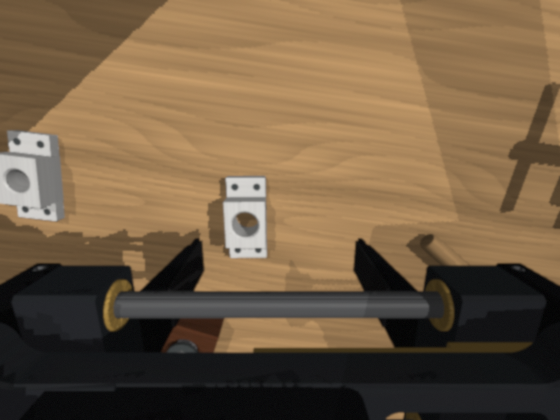

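The wrist view shows block 1 (bore about (246,224), foot holes above and below) and block 2 at the left (bore about (17,181)). The gauge is hidden behind the gripper at about (183,345). Next I'll measure the bores.

```bash
cat >> h.py <<'E'
def bores(c,th=150):
    im=c["frame"].astype(int); m=((im.min(2)>th)&(im.max(2)-im.min(2)<40)).astype(np.uint8)
    cs,h=cv2.findContours(m,cv2.RETR_CCOMP,cv2.CHAIN_APPROX_NONE); out=[]
    for k,q in enumerate(cs):
        if h[0][k][3]>=0 and cv2.contourArea(q)>150:
            (u,v),ax,_=cv2.fitEllipse(cv2.convexHull(q)); out.append(((u,v),ax,onz(c,(u,v),40)))
    return out
E
python3 - <<'E'
from h import *
np.set_printoptions(precision=2,suppress=True)
c=read_camera("wrist")
for th in(130,150,170):
  for b in bores(c,th): print(th,b)
for L in [[(236,187),(258,187),(238,250),(258,250)],[(17,141),(40,144),(25,210),(47,212)]]:
    P=np.array([onz(c,q,16) for q in L]);d=P[2]+P[3]-P[0]-P[1];print(P.mean(0),np.degrees(np.arctan2(d[1],d[0])),np.linalg.norm(d)/2)
o,d=ray(c,(280,210));print(o,d)
E
```

```text
130 ((243.2574920654297, 224.4365997314453), (24.484580993652344, 27.417646408081055), array([464.88, 119.77,  40.  ]))
130 ((14.576919555664062, 180.31082153320312), (20.37928009033203, 26.910388946533203), array([ 448.1 , -154.48,   40.  ]))
150 ((242.79986572265625, 224.77122497558594), (26.26839256286621, 28.695720672607422), array([465.4 , 119.25,  40.  ]))
150 ((14.66490364074707, 180.35873413085938), (21.239892959594727, 29.095720291137695), array([ 448.15, -154.39,   40.  ]))
170 ((242.7567901611328, 224.92942810058594), (27.375526428222656, 30.121185302734375), array([465.61, 119.22,  40.  ]))
170 ((14.503143310546875, 180.3139190673828), (22.378158569335938, 31.44196128845215), array([ 448.12, -154.57,   40.  ]))
[465.79 122.78  16.  ] 7.308716055800619 87.16821157552174
[ 449.12 -152.76   16.  ] 1.0339859637002904 87.96622698481612
[341.94 145.7  385.05] [ 0.27  0.05 -0.96]
```

jog_arm:
  targets:
    - {"slide":[48,-20,0],"claw":100}
    - {"slide":[48,-20,0],"claw":100}
    - {"slide":[48,-20,0],"claw":100}
    - {"slide":[48,-20,0],"claw":100}
    - {"slide":[48,-20,0],"claw":100}

```text
validation failed for argument at $.ta...
```

```bash
python3 - <<'E'
from h import *
np.set_printoptions(precision=2,suppress=True)
s=state();print(s["t"],s["eef_pos"],s["tcp_rot"])
c=read_camera("wrist");cv2.imwrite("pics/w2.png",c["frame"])
for q,z in [("gauge",100),("stand",45)]:
  for r in look_for(q,"wrist")[:3]: print(q,r["conf"],r["xy"],onz(c,r["xy"],z))
print(proj(c,[662,53,145]),proj(c,[662,53,57]))
E
```

```text
2.85 [418.87 157.17 214.72] [ 3.14  0.   -3.  ]
gauge 0.79 [178.9, 344.0] [599.76  66.71 100.  ]
[149.63 420.5 ] [176.78 358.02]
```

View pics/w2.png

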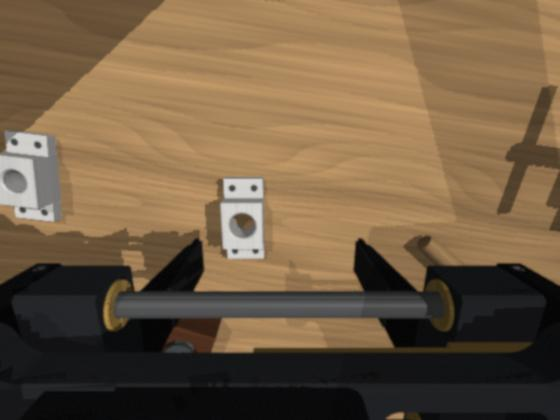

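The arm has not moved, since every row needs a "turn" entry. The view is the same as before. Resending.

jog_arm:
  targets:
    - {"slide":[48,-20,0],"turn":[0,0,0],"claw":100}
    - {"slide":[48,-20,0],"turn":[0,0,0],"claw":100}
    - {"slide":[48,-20,0],"turn":[0,0,0],"claw":100}
    - {"slide":[48,-20,0],"turn":[0,0,0],"claw":100}
    - {"slide":[48,-20,0],"turn":[0,0,0],"claw":100}

```text
t: 3.62
eef_pos: [660.4, 57.1, 214.6]
tcp_rot: [3.141, -0.0, -2.998]
ft_force: [-0.9, 1.2, 1.0]
opening: 1.001
grip_force: 0.0
```

jog_arm:
  targets:
    - {"slide":[0,0,0],"turn":[0,0,0],"claw":100}

```text
t: 3.75
eef_pos: [661.0, 56.3, 213.4]
tcp_rot: [-3.142, -0.0, -2.999]
ft_force: [-0.1, 0.7, -0.3]
opening: 0.996
grip_force: 0.0
```

```bash
python3 - <<'E'
from h import *
np.set_printoptions(precision=2,suppress=True)
s=state();print(s["t"],s["eef_pos"],s["tcp_rot"])
c=read_camera("wrist");cv2.imwrite("pics/w2.png",c["frame"])
for q,z in [("gauge",100),("stand",45)]:
  for r in look_for(q,"wrist")[:3]: print(q,r["conf"],r["xy"],onz(c,r["xy"],z))
print(proj(c,[662,53,145]),proj(c,[662,53,57]))
E
```

```text
3.75 [660.99  56.28 213.42] [-3.14 -0.   -3.  ]
gauge 0.73 [278.7, 199.8] [654.22  55.96 100.  ]
stand 0.96 [271.2, 175.7] [640.57  45.34  45.  ]
[274.09 220.89] [275.08 196.83]
```

View pics/w2.png

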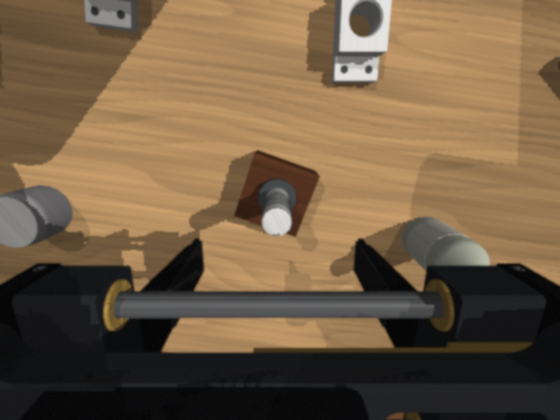

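jog_arm:
  targets:
    - {"slide":[1,0,-42],"turn":[0,0,0],"claw":100}
    - {"slide":[0,0,-42],"turn":[0,0,0],"claw":70}
    - {"slide":[0,0,-42],"turn":[0,0,0],"claw":45}
    - {"slide":[0,0,0],"turn":[0,0,0],"claw":0}
    - {"slide":[0,0,0],"turn":[0,0,0],"claw":0}

```text
t: 4.53
eef_pos: [660.4, 57.5, 90.6]
tcp_rot: [-3.141, 0.002, -2.998]
ft_force: [0.1, -0.5, 0.5]
opening: 0.634
grip_force: 0.0
```

jog_arm:
  targets:
    - {"slide":[0,0,0],"turn":[0,0,0],"claw":0}
    - {"slide":[0,0,0],"turn":[0,0,0],"claw":0}
    - {"slide":[0,0,0],"turn":[0,0,0],"claw":0}
    - {"slide":[0,0,0],"turn":[0,0,0],"claw":0}

```text
t: 5.03
eef_pos: [660.2, 57.0, 89.1]
tcp_rot: [3.142, 0.001, -2.999]
ft_force: [-1.1, 0.0, 3.5]
opening: 0.27
grip_force: 30.0
```

jog_arm:
  targets:
    - {"slide":[0,0,35],"turn":[0,0,0],"claw":0}
    - {"slide":[0,0,35],"turn":[0,0,0],"claw":0}
    - {"slide":[-48,15,0],"turn":[0,0,0],"claw":0}
    - {"slide":[-48,16,0],"turn":[0,0,0],"claw":0}
    - {"slide":[-48,16,0],"turn":[0,0,0],"claw":0}

```text
t: 5.65
eef_pos: [514.2, 104.3, 158.4]
tcp_rot: [3.141, -0.001, -2.999]
ft_force: [-0.3, 0.5, -2.1]
opening: 0.271
grip_force: 30.0
```

jog_arm:
  targets:
    - {"slide":[-40,12,0],"turn":[0,0,0],"claw":0}
    - {"slide":[-11,3,0],"turn":[0,0,0],"claw":0}
    - {"slide":[0,0,0],"turn":[0,0,0],"claw":0}
    - {"slide":[0,0,0],"turn":[0,0,0],"claw":0}

```text
t: 6.15
eef_pos: [466.3, 118.7, 158.6]
tcp_rot: [3.142, 0.001, -2.999]
ft_force: [0.6, 0.4, -1.9]
opening: 0.266
grip_force: 30.0
```

```bash
python3 - <<'E'
from h import *
np.set_printoptions(precision=2,suppress=True)
s=state();print(s["t"],s["eef_pos"],s["tcp_rot"],s["opening"],s["ft_force"])
W=read_camera("wrist");A=read_camera("scene");B=read_camera("side")
def crop(c,w,sz):
    u,v=[int(x) for x in proj(c,[465,119,70])]; u=max(u,w);v=max(v,w)
    return cv2.resize(c["frame"][v-w:v+w,u-w:u+w],(sz,sz),interpolation=cv2.INTER_CUBIC),(u-w,v-w)
r=[crop(W,70,264),crop(A,30,264),crop(B,30,264)]
print([x[1] for x in r])
cv2.imwrite("pics/g1.png",np.hstack([x[0] for x in r]))
E
```

```text
6.15 [466.25 118.74 158.62] [ 3.14  0.   -3.  ] 0.2660883707618015 [ 0.63  0.4  -1.86]
[(208, 142), (242, 128), (189, 176)]
```

View pics/g1.png

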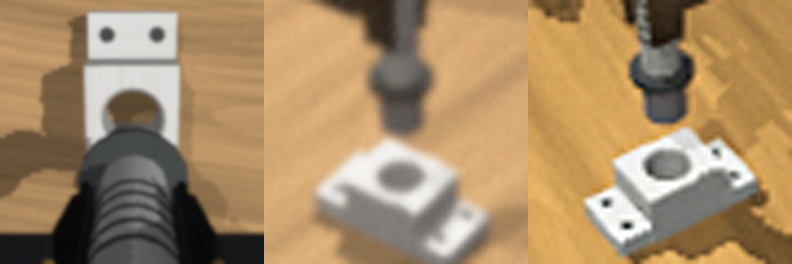

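```bash
python3 - <<'E'
from h import *
np.set_printoptions(precision=2,suppress=True)
for n,o,g,b,i in[("scene",(242,128),(404,105),(401.5,175),1),("side",(189,176),(665,100),(667.5,164.5),2)]:
    c=read_camera(n); px=lambda q:np.array([o[0]+(q[0]-264*i)/4.4-.4,o[1]+q[1]/4.4-.4])
    B=onz(c,px(b),40); G=onz(c,px(g),85+18) # plug mid
    R=np.array(c["R"]); print(n,"bore",B,"G",G,"lateral gauge-bore",R[0]@(G-B), R[0])
E
```

```text
scene bore [467.44 115.26  40.  ] G [471.92 115.64 103.  ] lateral gauge-bore 2.39085535180638 [ 0.72  0.69 -0.02]
side bore [467.51 120.81  40.  ] G [468.03 115.53 103.  ] lateral gauge-bore 3.7832348329986747 [ 0.89 -0.46  0.01]
```

jog_arm:
  targets:
    - {"slide":[-2.5,-0.5,-20],"turn":[0,0,0],"claw":0}
    - {"slide":[0,0,-18],"turn":[0,0,0],"claw":0}
    - {"slide":[0,0,0],"turn":[0,0,0],"claw":0}
    - {"slide":[0,0,-3],"turn":[0,0,0],"claw":0}
    - {"slide":[0,0,-2],"turn":[0,0,0],"claw":0}

```text
t: 7.02
eef_pos: [462.9, 118.5, 116.1]
tcp_rot: [3.142, 0.001, -2.999]
ft_force: [1.7, -0.4, -3.2]
opening: 0.267
grip_force: 30.0
```

jog_arm:
  targets:
    - {"slide":[0,0,-2],"turn":[0,0,0],"claw":0}
    - {"slide":[0,0,-2],"turn":[0,0,0],"claw":0}

```text
t: 7.28
eef_pos: [462.6, 118.5, 111.7]
tcp_rot: [3.141, 0.0, -2.998]
ft_force: [0.0, -0.7, -2.3]
opening: 0.266
grip_force: 30.0
```

jog_arm:
  targets:
    - {"slide":[0,0,-2],"turn":[0,0,0],"claw":0}

```text
t: 7.4
eef_pos: [462.7, 118.5, 109.6]
tcp_rot: [3.142, 0.0, -2.998]
ft_force: [1.0, -0.4, -2.5]
opening: 0.266
grip_force: 30.0
```

jog_arm:
  targets:
    - {"slide":[0,0,-2],"turn":[0,0,0],"claw":0}

```text
t: 7.52
eef_pos: [462.7, 118.5, 107.6]
tcp_rot: [3.142, 0.001, -2.998]
ft_force: [1.3, -0.4, -2.0]
opening: 0.27
grip_force: 30.0
```

jog_arm:
  targets:
    - {"slide":[0,0,-1.5],"turn":[0,0,0],"claw":0}

```text
t: 7.65
eef_pos: [462.7, 118.5, 106.1]
tcp_rot: [3.142, 0.0, -2.998]
ft_force: [2.2, -0.7, -2.0]
opening: 0.27
grip_force: 30.0
```

jog_arm:
  targets:
    - {"slide":[0,0,-2],"turn":[0,0,0],"claw":0}
    - {"slide":[0,0,-2],"turn":[0,0,0],"claw":0}

```text
t: 7.9
eef_pos: [462.8, 118.5, 102.1]
tcp_rot: [3.142, 0.0, -2.998]
ft_force: [0.8, -0.0, -1.7]
opening: 0.273
grip_force: 30.0
```

jog_arm:
  targets:
    - {"slide":[0,0,-2],"turn":[0,0,0],"claw":0}
    - {"slide":[0,0,-2],"turn":[0,0,0],"claw":0}

```text
t: 8.15
eef_pos: [462.7, 118.5, 98.1]
tcp_rot: [3.142, 0.0, -2.998]
ft_force: [2.7, -0.4, -1.6]
opening: 0.268
grip_force: 30.0
```

It is 16 mm into the bore with no force, so this looks like the good block. Continuing.

jog_arm:
  targets:
    - {"slide":[0,0,-3],"turn":[0,0,0],"claw":0}
    - {"slide":[0,0,-3],"turn":[0,0,0],"claw":0}
    - {"slide":[0,0,-3],"turn":[0,0,0],"claw":0}

```text
t: 8.52
eef_pos: [462.7, 118.5, 89.0]
tcp_rot: [3.142, 0.0, -2.998]
ft_force: [3.2, -1.8, -0.8]
opening: 0.272
grip_force: 30.0
```

jog_arm:
  targets:
    - {"slide":[0,0,-3],"turn":[0,0,0],"claw":0}
    - {"slide":[0,0,-3],"turn":[0,0,0],"claw":0}
    - {"slide":[0,0,-2],"turn":[0,0,0],"claw":0}

```text
t: 8.9
eef_pos: [462.5, 118.5, 80.9]
tcp_rot: [3.141, -0.0, -2.998]
ft_force: [3.5, -1.2, -1.3]
opening: 0.271
grip_force: 30.0
```

jog_arm:
  targets:
    - {"slide":[0,0,-1],"turn":[0,0,0],"claw":0}

```text
t: 9.02
eef_pos: [462.5, 118.5, 80.0]
tcp_rot: [3.141, -0.0, -2.998]
ft_force: [2.8, -1.5, -0.7]
opening: 0.272
grip_force: 30.0
```

jog_arm:
  targets:
    - {"slide":[0,0,-1],"turn":[0,0,0],"claw":0}

```text
t: 9.15
eef_pos: [462.5, 118.5, 79.1]
tcp_rot: [3.141, -0.0, -2.998]
ft_force: [1.9, -0.8, -2.9]
opening: 0.269
grip_force: 30.0
```

jog_arm:
  targets:
    - {"slide":[0,0,-1],"turn":[0,0,0],"claw":0}

```text
t: 9.28
eef_pos: [462.5, 118.5, 78.1]
tcp_rot: [3.141, 0.0, -2.998]
ft_force: [2.2, -1.2, 0.8]
opening: 0.268
grip_force: 30.0
```

jog_arm:
  targets:
    - {"slide":[0,0,0],"turn":[0,0,0],"claw":45}
    - {"slide":[0,0,0],"turn":[0,0,0],"claw":70}
    - {"slide":[0,0,0],"turn":[0,0,0],"claw":100}
    - {"slide":[0,0,0],"turn":[0,0,0],"claw":100}

```text
t: 9.78
eef_pos: [462.4, 118.5, 78.2]
tcp_rot: [3.141, -0.0, -2.998]
ft_force: [0.1, 0.5, 0.3]
opening: 0.635
grip_force: 0.0
```

jog_arm:
  targets:
    - {"slide":[0,0,40],"turn":[0,0,0],"claw":100}
    - {"slide":[0,0,45],"turn":[0,0,0],"claw":100}
    - {"slide":[0,0,45],"turn":[0,0,0],"claw":100}
    - {"slide":[0,-50,0],"turn":[0,0,-2],"claw":100}
    - {"slide":[0,-50,0],"turn":[0,0,-2],"claw":100}

```text
t: 10.4
eef_pos: [462.4, 17.7, 208.8]
tcp_rot: [-3.141, 0.001, -3.068]
ft_force: [0.3, -0.5, -0.3]
opening: 0.995
grip_force: 0.0
```

jog_arm:
  targets:
    - {"slide":[0,-50,0],"turn":[0,0,-2],"claw":100}
    - {"slide":[-5,-50,0],"turn":[0,0,-1],"claw":100}
    - {"slide":[-5,-50,0],"turn":[0,0,0],"claw":100}
    - {"slide":[-3,-24,0],"turn":[0,0,0],"claw":100}
    - {"slide":[0,0,0],"turn":[0,0,0],"claw":100}

```text
t: 11.02
eef_pos: [449.2, -156.7, 208.0]
tcp_rot: [3.141, -0.0, -3.123]
ft_force: [-0.0, 0.4, 0.3]
opening: 0.999
grip_force: 0.0
```

```bash
python3 - <<'E'
from h import *
np.set_printoptions(precision=2,suppress=True)
s=state();print(s["t"],s["eef_pos"],s["tcp_rot"])
W=read_camera("wrist");A=read_camera("scene");B=read_camera("side")
for b in bores(W,150): print(b)
print(proj(W,[449,-154,40]))
def crop(c,w):
    u,v=[int(x) for x in proj(c,[465,119,70])]
    return cv2.resize(c["frame"][v-w:v+w,u-w:u+w],(250,250),interpolation=cv2.INTER_CUBIC)
w=W["frame"][60:310,150:400]
cv2.imwrite("pics/g2.png",np.hstack([w,crop(A,30),crop(B,30)]))
E
```

```text
11.025 [ 449.24 -156.66  208.03] [ 3.14 -0.   -3.12]
((277.1856689453125, 192.53997802734375), (24.86880111694336, 28.49846839904785), array([ 447.34, -157.62,   40.  ]))
[280.24 193.97]
```

View pics/g2.png

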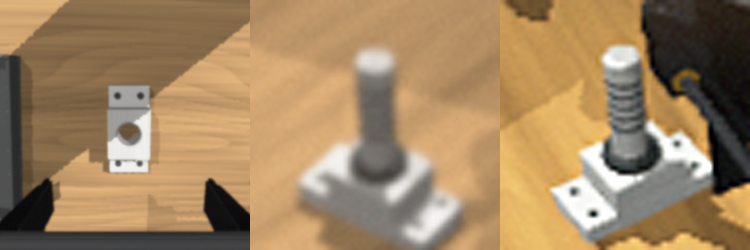

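The gauge stands in block 1 with its shoulder on the block's top. Block 2 sits centred between the fingers, with its bore at about (278,192). Next I grip it.

jog_arm:
  targets:
    - {"slide":[-1,0,-60],"turn":[0,0,0],"claw":100}
    - {"slide":[0,0,-60],"turn":[0,0,0],"claw":100}
    - {"slide":[0,0,-56],"turn":[0,0,0],"claw":100}
    - {"slide":[0,0,-20],"turn":[0,0,0],"claw":80}
    - {"slide":[0,0,0],"turn":[0,0,0],"claw":60}

```text
t: 11.8
eef_pos: [448.1, -154.2, 11.1]
tcp_rot: [3.14, -0.003, -3.119]
ft_force: [-0.2, 0.2, 0.0]
opening: 0.848
grip_force: 0.0
```

jog_arm:
  targets:
    - {"slide":[0,0,0],"turn":[0,0,0],"claw":40}
    - {"slide":[0,0,0],"turn":[0,0,0],"claw":0}
    - {"slide":[0,0,0],"turn":[0,0,0],"claw":0}
    - {"slide":[0,0,0],"turn":[0,0,0],"claw":0}
    - {"slide":[0,0,0],"turn":[0,0,0],"claw":0}

```text
t: 12.42
eef_pos: [449.0, -155.7, 13.0]
tcp_rot: [-3.141, 0.002, -3.121]
ft_force: [-0.4, 1.2, 8.1]
opening: 0.528
grip_force: 30.0
```

jog_arm:
  targets:
    - {"slide":[0,0,40],"turn":[0,0,0],"claw":0}
    - {"slide":[0,0,50],"turn":[0,0,0],"claw":0}
    - {"slide":[0,0,0],"turn":[0,0,0],"claw":0}

```text
t: 12.8
eef_pos: [449.6, -156.0, 104.8]
tcp_rot: [-3.139, 0.005, -3.121]
ft_force: [-0.3, -0.2, -5.3]
opening: 0.522
grip_force: 30.0
```

jog_arm:
  targets:
    - {"slide":[4,-58,0],"turn":[0,0,-1],"claw":0}
    - {"slide":[4,-58,0],"turn":[0,0,-1],"claw":0}
    - {"slide":[4,-58,0],"turn":[0,0,-1],"claw":0}
    - {"slide":[4,-57,0],"turn":[0,0,-1],"claw":0}
    - {"slide":[0,0,0],"turn":[0,0,0],"claw":0}

```text
t: 13.42
eef_pos: [463.7, -389.8, 100.0]
tcp_rot: [3.141, -0.001, 3.089]
ft_force: [-0.5, -0.3, -5.1]
opening: 0.526
grip_force: 30.0
```

```bash
python3 - <<'E'
from h import *
np.set_printoptions(precision=2,suppress=True)
s=state();print(s["t"],s["eef_pos"],s["tcp_rot"])
W=read_camera("wrist")["frame"];A=read_camera("side")["frame"]
cv2.imwrite("pics/g3.png",np.hstack([cv2.resize(W,(400,300)),cv2.resize(A[270:420,200:400],(400,300))]))
E
```

```text
13.425 [ 463.71 -389.76   99.96] [ 3.14 -0.    3.09]
```

View pics/g3.png

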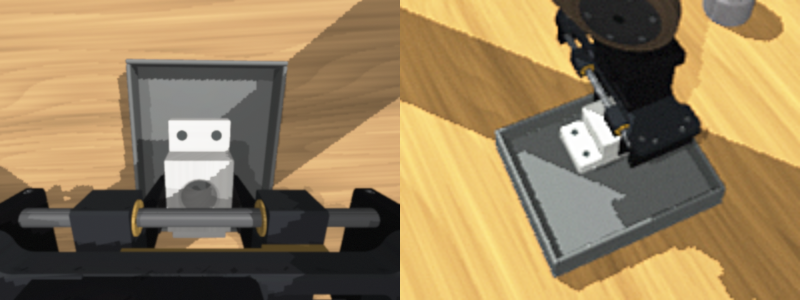

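The wrist view shows the block centred over the tray, whose near rim corners are at about (128,61) and (286,64) in the left half. Lowering it now.

jog_arm:
  targets:
    - {"slide":[0,0,-35],"turn":[0,0,0],"claw":0}
    - {"slide":[0,0,-35],"turn":[0,0,0],"claw":0}
    - {"slide":[0,0,-7],"turn":[0,0,0],"claw":0}
    - {"slide":[0,0,0],"turn":[0,0,0],"claw":0}
    - {"slide":[0,0,0],"turn":[0,0,0],"claw":0}

```text
t: 14.15
eef_pos: [465.1, -386.7, 26.4]
tcp_rot: [-3.14, 0.001, 3.093]
ft_force: [-0.2, -0.2, -5.0]
opening: 0.523
grip_force: 30.0
```

jog_arm:
  targets:
    - {"slide":[0,0,-2],"turn":[0,0,0],"claw":0}

```text
t: 14.28
eef_pos: [464.9, -386.8, 24.3]
tcp_rot: [-3.14, 0.001, 3.093]
ft_force: [-0.1, -0.9, -4.9]
opening: 0.524
grip_force: 30.0
```

jog_arm:
  targets:
    - {"slide":[0,0,-2],"turn":[0,0,0],"claw":0}
    - {"slide":[0,0,-2],"turn":[0,0,0],"claw":0}

```text
t: 14.52
eef_pos: [464.5, -386.6, 19.2]
tcp_rot: [-3.142, 0.0, 3.093]
ft_force: [0.4, -0.2, -4.8]
opening: 0.523
grip_force: 30.0
```

jog_arm:
  targets:
    - {"slide":[0,0,-1],"turn":[0,0,0],"claw":0}

```text
t: 14.65
eef_pos: [464.5, -386.5, 18.1]
tcp_rot: [3.141, -0.0, 3.093]
ft_force: [-2.8, 2.7, 9.3]
opening: 0.525
grip_force: 30.0
```

jog_arm:
  targets:
    - {"slide":[0,0,-1],"turn":[0,0,0],"claw":0}

```text
t: 14.78
eef_pos: [464.4, -386.5, 18.0]
tcp_rot: [3.142, 0.0, 3.093]
ft_force: [-6.0, 4.6, 16.1]
opening: 0.526
grip_force: 30.0
```

Contact with the tray floor. I'll release and retreat.

jog_arm:
  targets:
    - {"slide":[0,0,0.5],"turn":[0,0,0],"claw":60}
    - {"slide":[0,0,0],"turn":[0,0,0],"claw":70}
    - {"slide":[0,0,0],"turn":[0,0,0],"claw":72}
    - {"slide":[0,0,0],"turn":[0,0,0],"claw":72}

```text
t: 15.28
eef_pos: [464.6, -386.5, 17.6]
tcp_rot: [3.141, 0.0, 3.093]
ft_force: [0.4, 0.8, -0.6]
opening: 0.718
grip_force: 0.0
```

jog_arm:
  targets:
    - {"slide":[0,0,40],"turn":[0,0,0],"claw":72}
    - {"slide":[0,0,50],"turn":[0,0,0],"claw":72}
    - {"slide":[0,0,50],"turn":[0,0,0],"claw":72}
    - {"slide":[0,0,50],"turn":[0,0,0],"claw":72}
    - {"slide":[0,0,0],"turn":[0,0,0],"claw":72}

```text
t: 15.9
eef_pos: [465.5, -387.4, 211.5]
tcp_rot: [-3.137, 0.005, 3.093]
ft_force: [0.5, 0.4, -0.0]
opening: 0.718
grip_force: 0.0
```

```bash
python3 - <<'E'
from h import *
s=state();print(s["t"],s["eef_pos"])
W=read_camera("wrist")["frame"];A=read_camera("side")["frame"]
cv2.imwrite("pics/g4.png",np.hstack([cv2.resize(W,(400,300)),cv2.resize(A[180:420,120:440],(400,300))]))
E
```

```text
15.9 [ 465.49032684 -387.43694177  211.49072583]
```

View pics/g4.png

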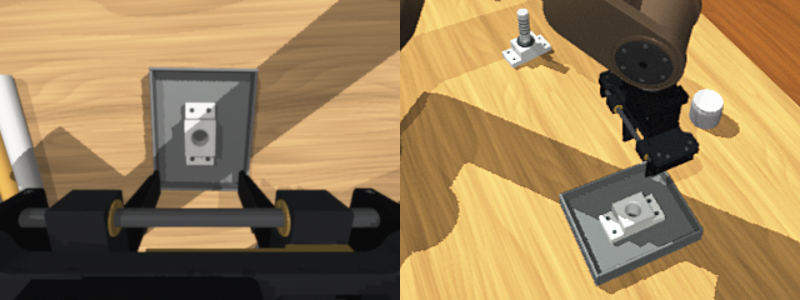

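The second block lies flat near the tray's centre (wrist view about (200,135)). The gauge is still standing in the first block (side view about (525,40)). Handing in.

```bash
python3 -c "
from cell import *
print(job_done())"
```

```text
the job is handed in; nothing more can be done
None
```

The job is handed in at about 16 s: the gauge passed into the first block up to its shoulder and stands there; the other block, taken as undersize without trying the gauge in it, lies flat in the rework tray, though the hand-in returned no verdict.

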